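# Open the sprung safety cap of the residue tank and slide its funnel over the mouth

## Task

Get the residue tank ready for pouring: push its sprung safety cap down and twist it anticlockwise to free it, without forcing it against its catch, then take it off and set it upright in the shallow steel tray, put down gently, not dropped. Then push the funnel carriage along its rails over the open mouth until it clicks home, and let go of everything. Leave the jar, bottle, turned leg and wooden rest where they stand.

Things in the scene. Friction and masses are not known exactly. Their poses are not given: they have to be found in the camera images.
- tank: Fixed steel box tank, 165 (x) x 325 (y) x 80 mm high; origin at the centre of its underside, on the bench, z up. The neck stands on its top at tank x 0, y +85 mm. Two rails run along its y at x = +-72 mm, 12 mm wide, their tops 129 mm above the bench. Its placing and yaw (+-0.35 rad) vary.
- neck: Fixed steel bayonet neck on the tank top, 62 mm wide, 31 mm high, turned on the tank by a varying angle; origin on its axis at the tank's top face (80 mm above the bench), z up. The cap is caught while cap x lies along neck x (within 5 degrees).
- mouth (a point): Centre of the neck's mouth, 31 mm above the neck's origin, hidden under the cap. Pushed down, the cap turns anticlockwise seen from above, never clockwise, to a firm stop at about 67 degrees from neck x. Its inner lugs stand in the neck's gaps at 60 degrees (7 degrees either way), where it lifts straight off. Unpressed, the catch holds: over 150 N on the neck is forcing it.
- cap: Black plastic cap, loose, about 150 g: round skirt 75 mm across, flange 84 mm across from 27 to 33 mm above the origin, wing bar on top. Origin: centre of the skirt's underside, z up; locked it is 13 mm above the neck's origin. A spring holds it up with 9 N: it clears the catch 6 mm down and bottoms at 9 mm (13 N). Freed, it springs to 8 mm above its locked height.
- bar (a point): Centre of the top face of the cap's upright wing bar, 61 mm above the cap's origin: 64 mm long (along cap x), 16 mm wide (cap y), 28 mm high, standing on the flange. Fingers can straddle it with their tips pressing on the flange.
- carriage (a joint): Place of the funnel carriage along the rails, towards tank +y (m): 0 farthest from the neck, 0.13 home with the funnel over the neck. It starts at 0 to 0.03. About 1 N of friction; a sprung roller resists with up to about 8 N from 14 mm before home, and from about 3 mm before home it pulls the carriage onto the end stop and keeps it there. A cap on the neck blocks it.
- tab (a point): Middle of the top edge of the carriage's upright aluminium push tab, 200 mm above the bench: a plate 64 mm wide (tank x), 8 mm thick (tank y, centred here), reaching 64 mm down. Push it on its tank -y face. The funnel stands on its other side, axis 44 mm off, 76 mm across the rim, the rim 19 mm lower than this point.
- tray: Fixed shallow open steel tray, 160 x 160 mm, walls 4 mm thick and 24 mm high, floor 4 to 5 mm above the bench; origin at the centre of its underside. It and the wooden rest change sides.
- jar: Bystander: amber glass jar, 72 mm across, 110 mm high, upright beyond the tank; origin at the centre of its underside.
- bottle: Bystander: white bottle, 68 mm across, 190 mm high, upright beyond the tank; origin at the centre of its underside.
- leg: Bystander: turned wooden furniture leg, 200 mm long (y), 44 mm square at its ends, lying on the robot's side of the tank; origin under its middle.
- rest: Bystander: wooden rest, 120 (x) x 130 (y) mm, 60 mm high, U-shaped; origin at the centre of its underside.
Things that resemble listed ones, but are neither listed nor needed, are in the scene too. There is more than one size of the cap; the job needs the largest.

How it is judged:
On the way:
1. the cap is freed and lifted clear of the neck (z of cap in the frame of neck above 0.035 m), for 0.1 s.
At the end, for the whole second after the job is handed in: the cap stands upright (within 0.1 rad), at rest on the tray's floor, its centre within 40 mm of the tray's centre along each side, and the carriage is home, within 3 mm of its end stop (x of cap in the frame of tray between -0.04 and 0.04 m and y of cap in the frame of tray between -0.04 and 0.04 m and z of cap in the frame of tray below 0.012 m and angle between cap's own z axis and vertical below 0.1 rad and linear speed of cap below 0.02 m/s and value of joint carriage above 0.127 m and velocity of joint carriage below 0.01 m/s); the robot touches nothing.
It fails at once if the jar, bottle, turned leg or wooden rest is moved more than 25 mm or tipped (distance of any of jar, bottle, leg, rest from where it was at the start of the episode above 0.025 m or angle between any of jar, bottle, leg, rest's own z axis and vertical above 0.35 rad).
It fails at once if the cap is dropped (it falls, out of the fingers, faster than 0.6 m/s) (linear speed of cap above 0.6 m/s and contact force between cap and the fingers below 0.05 N).
It fails at once if the cap is forced against its catch (over 150 N on the neck) (contact force between cap and neck above 150 N).
It also fails if it takes over 58 s, if anything falls off the work surface, if the arm or the gripper's body presses on something with over 40 N, if the wrist force passes 120 N, or if a joint passes its speed limit or range.

## Robot

A 6-joint arm with a two-finger parallel gripper is mounted at the origin on the work surface. World frame = base frame: x ahead of the robot, y to its left, z up, the work surface at z = 0. Lengths are in m, angles in rad, forces in N, time in s.
With the tool pointing down it reaches from about 0.375 to 0.9 m from the base axis. Payload 3.1 kg.
Tool frame: the origin (TCP) lies on the centre line of the jaws, within the pads' length; the fingertips stand 11 mm ahead of it and the grasp point (between the pads) lies 8 mm behind it; x points along the fingers, y is the direction in which the jaws open and shut, and the axes are right-handed (so a half turn about x gives the same grasp; the last joint's range is limited). The gripper opens to 87 mm and grips with 3 to 60 N. Pads are 19 mm wide; open, the fingers measure 117 mm over their backs; the gripper's body (75 mm by 190 mm) begins 51 mm behind the grasp point.
Start: joints at [-1.349, 0.527, 1.433, -0, 1.181, -0.178], TCP at [0.244, -0.575, 0.208] pointing down, gripper open.
Joint ranges: [-3.08, 3.08], [-0.75, 2.2], [0.22, 2.44], [-1.43, 4.57], [0, 2.65], [-2.85, 2.85]. Speed limits (rad/s): [2.79, 2.79, 3.14, 3.14, 3.14, 3.14].

## Interface

Orientations are given as a unit quaternion [x, y, z, w].
In Python, from rig import robot, camera, camera_info gives the robot as it stands.
- The arm moves only by the shell command python3 -m inch 'ROWS' [FORCE]. ROWS is JSON, a list that holds one entry, the list of rows, each a list of 5 numbers: the shift along the tool's x, y, z in cm, then the turn about the tool's x in rad, then the opening, from 0 (shut) to 1 (fully open). A call has 1 to 8 rows; each row shifts and turns the pose as measured when the row begins, along the tool's axes as they then stand; what a row does not reach is not made up. A row lasts 1/12 s, in which the tool goes at most 41.7 mm and 7.16 degrees, less where a joint would pass 70% of its speed; a pose out of reach is approached as far as the arm can. A call with a gripper value outside its range is refused whole. The fingers move at their own pace and stop on an object; FORCE is the grip in N (left out, the last holds). Time passes only in rows, so rows that do not move let the fingers close. It gives the time, the measured TCP pose, the force and the opening at its end, in the units of the state.
- robot.get_obs(): the state, without advancing time (a new reading comes with each control period).
- camera(name): name is "scene" or "top"; returns the picture (480x640x3 uint8, red, green, blue); there is no depth.
- camera_info(name): a dict with "camera_matrix" (3x3 intrinsics, pixels), "rvec" (rotation vector, rad) and "tvec" (3), from world to camera coordinates, as OpenCV has them. Camera axes: x right, y down, z forward; pixel columns grow to the right and rows downward; lengths in m; the calibration is good to about 2 mm. A picture is of the moment at which its call begins. camera_info takes no time and is no camera call.
- robot.hand_in(): hands the job in, once; it reports no verdict.
The state is a dict: "time": time; "q": joint angles; "joint_velocities": joint speeds; "joint_torque": joint torques, N m; "position": TCP position; "tool_rot": TCP orientation; "ft_force": force on the tool from outside, world axes, zero at the start; "moment": the same for the moment, N m; "grip_width": finger opening in m.
Only numpy, scipy, OpenCV 4.12 (cv2) and the standard library are available. Lean on these libraries where they do the work, as an engineer would, in place of code of your own. Each camera call takes 0.05 s, during which the arm holds its last target. There are 200 camera calls.

## Working session

There is one attempt and no reset: what is moved stays moved. The work goes in short steps, Python scripts to look and compute and a shell command to move; the robot and the scene stay as the last step left them, time stands still between calls to the robot, and variables do not carry over. Pictures are saved under pics/ and viewed, about 8 in all and at most 12, crops included, and the job is handed in when it is done.

```bash
ls; mkdir -p pics
python3 - <<'E'
from rig import robot, camera, camera_info
import cv2
for n in("scene","top"):
    cv2.imwrite(f"pics/{n}0.png",camera(n)[:,:,::-1]); i=camera_info(n); print(n,i)
print(robot.get_obs())
E
```

```text
pics
scene {'camera_matrix': array([[475.43912408,   0.        , 324.72631834],
       [  0.        , 475.43912408, 242.20857641],
       [  0.        ,   0.        ,   1.        ]]), 'rvec': array([ 2.17683562,  0.90336092, -0.38470139]), 'tvec': array([-0.44646844, -0.18642383,  1.61604979])}
top {'camera_matrix': array([[486.34397998,   0.        , 319.65086803],
       [  0.        , 486.34397998, 247.7426106 ],
       [  0.        ,   0.        ,   1.        ]]), 'rvec': array([ 2.15122939, -2.11264966,  0.18608919]), 'tvec': array([-0.02552117,  0.63226933,  1.24251204])}
{'time': 0.1, 'q': array([-1.34849341e+00,  5.28356472e-01,  1.43379104e+00,  1.88572601e-05,
        1.18138613e+00, -1.78507730e-01]), 'joint_velocities': array([-0.00032819, -0.00184459, -0.0008604 , -0.00093699, -0.00091154,
       -0.00107649]), 'joint_torque': array([-1.18765797e-04, -4.40984738e+01, -1.77151108e+01,  6.34337612e-02,
        5.34259994e-02, -5.26861106e-05]), 'position': array([ 0.24372622, -0.57476929,  0.20707442]), 'tool_rot': array([-0.69294604, -0.14144498,  0.69296377, -0.14007255]), 'ft_force': array([0.06872299, 0.44335008, 0.11735497]), 'moment': array([ 0.03278119, -0.0095539 , -0.02769662]), 'grip_width': 0.08717422228312671}
```

View pics/scene0.png

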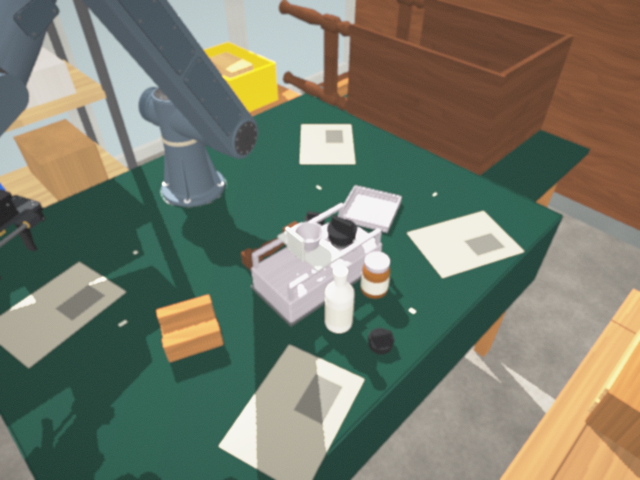

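View pics/top0.png

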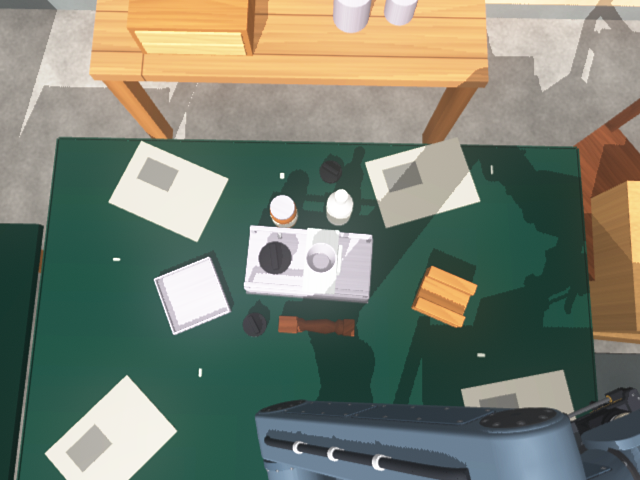

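Black caps in the top view are at (275,258) on the tank's neck, (331,168) and (255,320) on the bench. The one on the neck is the largest and the one to free, which I'll confirm in an enlarged crop.

Run:
```python
import cv2,numpy as np
t=cv2.imread("pics/top0.png");s=cv2.imread("pics/scene0.png")
a=cv2.resize(t[215:345,145:385],None,fx=3.3333,fy=3.3333,interpolation=cv2.INTER_CUBIC)
cv2.imwrite("pics/c1.png",a)
b=cv2.resize(s[180:330,230:430],None,fx=4,fy=4,interpolation=cv2.INTER_CUBIC)
cv2.imwrite("pics/c2.png",b)
```

```text
(no output)
```

View pics/c1.png

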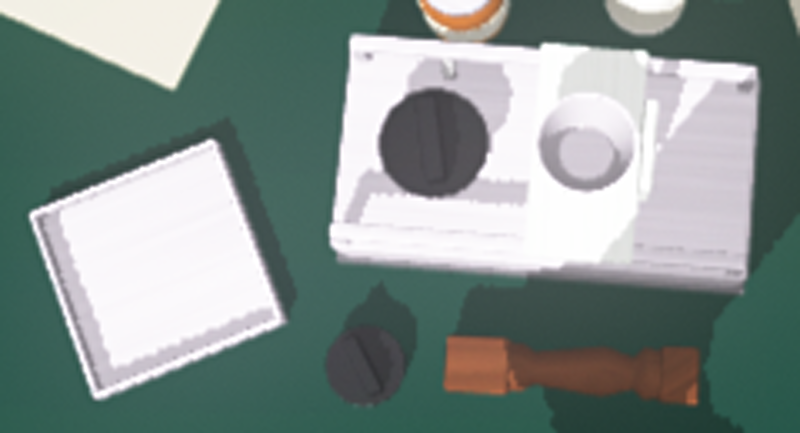

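View pics/c2.png

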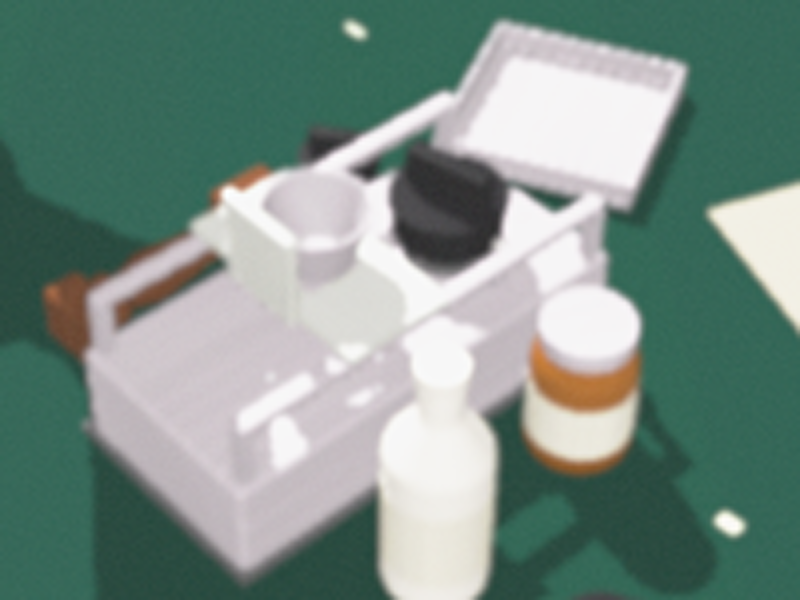

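The crops confirm it. The cap on the neck, at top (274,258) and scene (344,222), is clearly wider than the two loose ones, and it sits on the tank's neck. Its bar runs nearly along world x. The tray is at upper-left in the top view. Next I'll triangulate.

```bash
cat > h.py <<'E'
import numpy as np, cv2
from rig import robot, camera, camera_info
from scipy.spatial.transform import Rotation as R
def cam(n):
    i=camera_info(n); return i["camera_matrix"],cv2.Rodrigues(i["rvec"])[0],i["tvec"].reshape(3,1)
def atz(n,p,z):
    K,Rm,t=cam(n); d=Rm.T@np.linalg.inv(K)@np.array([*p,1.]); c=(-Rm.T@t).ravel(); return c+d*(z-c[2])/d[2]
def tri(pt,ps):
    P=[K@np.hstack([Rm,t]) for K,Rm,t in (cam("top"),cam("scene"))]
    X=cv2.triangulatePoints(*P,np.array(pt,float).reshape(2,1),np.array(ps,float).reshape(2,1)).ravel(); return X[:3]/X[3]
def C1(u,v): return np.array([145+u*.3,215+v*.3])-0.35
def C2(u,v): return np.array([230+u*.25,180+v*.25])-0.375
def st():
    o=robot.get_obs(); M=R.from_quat(o["tool_rot"]).as_matrix()
    print("t %.2f pos %s jaw yaw %.3f down %s F %s w %.4f q6 %.2f"%(o["time"],o["position"].round(4),np.arctan2(M[1,1],M[0,1]),M[:,0].round(3),o["ft_force"].round(1),o["grip_width"],o["q"][5])); return o,M
def rows_to(target,yaw=None):
    o,M=st(); d=M.T@(np.array(target)-o["position"])*100
    print("tool-frame cm",d.round(2), "dist",np.linalg.norm(d).round(1))
    if yaw is not None:
        dy=yaw-np.arctan2(M[1,1],M[0,1]); print("turn about tool x (mod pi)",[round(-(dy+k*np.pi),3) for k in(-1,0,1,2)])
E
python3 - <<'E'
from h import *
np.set_printoptions(precision=4,suppress=True)
print("bar",tri(C1(429,142),C2(456,170)))
print("tab",tri(C1(649,148),C2(262,220)))
tr=[atz("top",C1(*p),.024) for p in((30,213),(213,142),(286,322),(98,398))]
print("tray",np.mean(tr,0),[np.linalg.norm(tr[i]-tr[i-1]).round(4) for i in range(4)])
print("tray tri",tri(C1(213,142),C2(628,208)) ,tri(C1(286,322),C2(437,135)), tri(C1(98,398),C2(502,22)))
a,b=[atz("top",C1(*p),.154) for p in((423,106),(437,180))]; print("bar z.154",a,b,np.arctan2(*(a-b)[1::-1]),np.linalg.norm(a-b))
for z,p,q in((.129,(350,37),(757,68)),(.129,(332,232),(743,275))):
    a,b=[atz("top",C1(*s),z) for s in(p,q)]; print("rail",a,b,np.linalg.norm(a-b),"yaw",np.arctan2(*(a-b)[1::-1])-np.pi/2)
for n,p,z in(("bottle",(342,196),.19),("jar",(284,204),.11)): print(n,atz("top",p,z))
st()
E
```

```text
bar [0.5934 0.1026 0.1445]
tab [ 0.5832 -0.059   0.1968]
tray [0.503 0.327 0.024] [np.float64(0.1602), np.float64(0.157), np.float64(0.1592), np.float64(0.159)]
tray tri [0.6087 0.2918 0.0021] [0.464  0.2233 0.0277] [0.4012 0.3685 0.0279]
bar z.154 [0.6164 0.1043 0.154 ] [0.5616 0.0922 0.154 ] 0.21831623737677688 0.056150362982952826
rail [0.6729 0.1641 0.129 ] [ 0.6546 -0.145   0.129 ] 0.30961178779420645 yaw -0.05913554416087896
rail [0.5244 0.1711 0.129 ] [ 0.498  -0.1345  0.129 ] 0.30681547386274904 yaw -0.0860798818624946
bottle [ 0.7377 -0.0661  0.19  ]
jar [0.7364 0.0804 0.11  ]
t 0.10 pos [ 0.2437 -0.5748  0.2071] jaw yaw -1.170 down [-0.     0.002 -1.   ] F [0.1 0.4 0.1] w 0.0872 q6 -0.18
```

```bash
python3 -m inch '[[[-4,0,0,0,1],[-3,0,0,0,1],[-1,-2.4,-2.9,0,1],[0,-2.5,-3,0,1],[0,-2.5,-3,0,1],[0,-2.5,-3,0,1],[0,-2.5,-3,0,1],[0,-2.5,-3,0,1]]]' 20; python3 -m inch '[[[0,-2.5,-3,0,1],[0,-2.5,-3,0,1],[0,-2.5,-3,0,1],[0,-2.5,-3,0,1],[0,-2.5,-3,0,1],[0,-2.5,-3,0,1],[0,-2.5,-3,0,1],[0,-2.5,-3,0,1]]]'; python3 -c "
from h import *
rows_to([.59,.099,.24],-1.35)"
```

```text
time: 0.77
position: [0.3499, -0.3678, 0.2863]
tool_rot: [-0.694, -0.138, 0.694, -0.134]
ft_force: [1.1, -0.6, 0.5]
grip_width: 0.0868
time: 1.43
position: [0.4991, -0.0758, 0.2861]
tool_rot: [-0.693, -0.138, 0.695, -0.131]
ft_force: [0.8, -0.8, 0.3]
grip_width: 0.0871
t 1.43 pos [ 0.4991 -0.0758  0.2861] jaw yaw -1.187 down [-0.005  0.009 -1.   ] F [ 0.8 -0.8  0.3] w 0.0871 q6 0.81
tool-frame cm [  4.71 -12.76 -14.98] dist 20.2
turn about tool x (mod pi) [np.float64(3.304), np.float64(0.163), np.float64(-2.979), np.float64(-6.121)]
```

Run:
```python
from h import *
t=cv2.imread("pics/top0.png")
g=t[235:280,250:300].max(2).astype(np.uint8)
m=(g<90).astype(np.uint8)
n,l,s,c=cv2.connectedComponentsWithStats(m)
k=1+np.argmax(s[1:,4]); cn=max(cv2.findContours((l==k).astype(np.uint8),0,1)[0],key=cv2.contourArea)
(x,y),r=cv2.minEnclosingCircle(cn); print(s[k],c[k]+[250,235],(x+250,y+235),r, cv2.fitEllipse(cn))
for p in((x+250,y+235),c[k]+[250,235]): print(atz("top",p,.124))
e=np.clip((t[235:280,250:300].astype(float)-20)*3.5,0,255).astype(np.uint8)
e2=np.clip((cv2.imread("pics/scene0.png")[210:255,322:362].astype(float)-5)*3.5,0,255).astype(np.uint8)
cv2.imwrite("pics/c3.png",np.hstack([cv2.resize(e,(400,360),interpolation=2),cv2.resize(e2,(320,360),interpolation=2)]))
```

```text
[ 10   7  31  31 757] [274.70805812 257.36459709] (274.6839084625244, 257.45402336120605) 15.626715660095215 ((24.70357894897461, 22.35306167602539), (30.043323516845703, 30.291484832763672), 19.681377410888672)
[0.5937076  0.09847782 0.124     ]
[0.59393594 0.09842481 0.124     ]
```

View pics/c3.png

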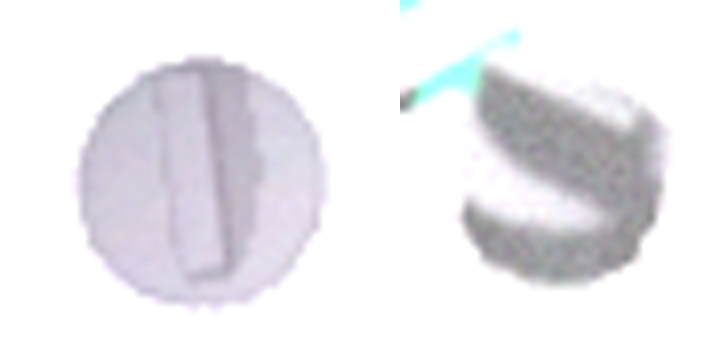

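Run:
```python
from h import *
f=lambda u,v:atz("top",(250+u/8-.44,235+v/8-.44),.154)
print(f(193,172)); a,b=f(207,72),f(226,268); print(np.arctan2(*(a-b)[1::-1]),np.linalg.norm(a-b))
rows_to([.593,.0985,.20],np.arctan2(*(a-b)[1::-1])-np.pi/2)
```

```text
[0.59255855 0.0982517  0.154     ]
0.12830131838888384 0.061178963965604516
t 1.43 pos [ 0.4991 -0.0758  0.2861] jaw yaw -1.187 down [-0.005  0.009 -1.   ] F [ 0.8 -0.8  0.3] w 0.0871 q6 0.81
tool-frame cm [  8.71 -12.56 -15.25] dist 21.6
turn about tool x (mod pi) [np.float64(3.397), np.float64(0.255), np.float64(-2.887), np.float64(-6.028)]
```

```bash
python3 -m inch '[[[0,-2.5,-3,0,1],[0,-2.5,-3,0,1],[0,-2.5,-3,0,1],[0,-2.5,-3,0,1],[2,-1.5,-2,0,1],[3,0,0,0.12,1],[2,0,0,0.12,1],[0,0,0,0,1]]]'; python3 -c "
from h import *
rows_to([.593,.0985,.17],.14-1.571)"
```

```text
time: 2.1
position: [0.591, 0.1041, 0.2135]
tool_rot: [-0.705, -0.056, 0.706, -0.048]
ft_force: [-0.8, -0.2, -0.7]
grip_width: 0.0868
t 2.10 pos [0.591  0.1041 0.2135] jaw yaw -1.424 down [-0.002  0.012 -1.   ] F [-0.8 -0.2 -0.7] w 0.0868 q6 1.40
tool-frame cm [ 4.34  0.64 -0.11] dist 4.4
turn about tool x (mod pi) [np.float64(3.148), np.float64(0.007), np.float64(-3.135), np.float64(-6.276)]
```

```bash
python3 -m inch '[[[1.5,0.6,-0.1,0,1],[2,0,-0.1,0,1],[1.5,0,0,0,1],[1.2,0,0,0,1],[0,0,0,0,1]]]'
python3 - <<'E'
from h import *
rows_to([.593,.0985,.146],.14-1.571)
s=camera("scene")[195:270,300:400,::-1]; e=np.clip(s.astype(float)*1.6,0,255).astype(np.uint8)
cv2.imwrite("pics/c4.png",cv2.resize(e,(800,600),interpolation=2))
E
```

```text
time: 2.52
position: [0.5939, 0.0986, 0.151]
tool_rot: [-0.704, -0.061, 0.705, -0.053]
ft_force: [-1.0, -0.3, -0.2]
grip_width: 0.0872
t 2.52 pos [0.5939 0.0986 0.151 ] jaw yaw -1.408 down [-0.003  0.011 -1.   ] F [-1.  -0.3 -0.2] w 0.0872 q6 1.37
tool-frame cm [ 0.5  -0.    0.09] dist 0.5
turn about tool x (mod pi) [np.float64(3.164), np.float64(0.023), np.float64(-3.119), np.float64(-6.261)]
```

View pics/c4.png

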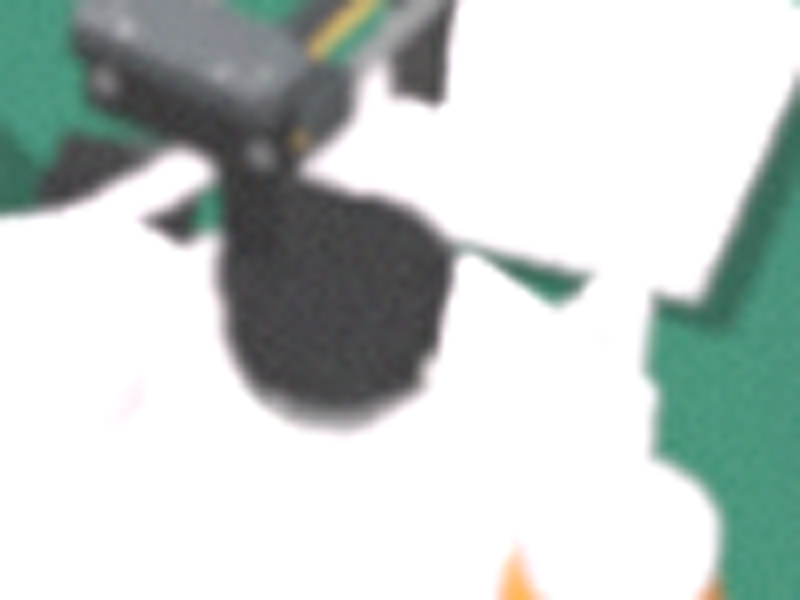

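The view shows the cap, centred at crop (337,300), in place, with one finger at (255,200) on its -y side. The other finger is partly lost in glare, but the numbers agree with the measurement. I'll go down just above the flange and close gently.

```bash
python3 -m inch '[[[0.5,0,0.1,0.02,1],[0.3,0,0,0,0],[0.1,0,0,0,0],[0,0,0,0,0],[0,0,0,0,0],[0,0,0,0,0],[0,0,0,0,0],[0,0,0,0,0]]]' 10; python3 -c "
from h import *
st()"
```

```text
time: 3.23
position: [0.5974, 0.0976, 0.1487]
tool_rot: [0.709, 0.054, -0.702, 0.047]
ft_force: [-0.5, -0.3, -0.8]
grip_width: 0.0483
t 3.23 pos [0.5974 0.0976 0.1487] jaw yaw -1.427 down [ 0.01   0.011 -1.   ] F [-0.5 -0.3 -0.8] w 0.0483 q6 1.39
```

```bash
python3 -m inch '[[[0,0,0,0,0],[0,0,0,0,0],[0,0,0,0,0],[0,0,0,0,0],[0,0,0,0,0],[0,0,0,0,0],[0,0,0,0,0],[0,0,0,0,0]]]'; python3 -c "
from h import *
st()"
```

```text
time: 3.9
position: [0.5974, 0.0977, 0.1489]
tool_rot: [0.709, 0.054, -0.702, 0.047]
ft_force: [0.5, -0.1, 0.7]
grip_width: 0.0017
t 3.90 pos [0.5974 0.0977 0.1489] jaw yaw -1.427 down [ 0.01   0.011 -1.   ] F [ 0.5 -0.1  0.7] w 0.0017 q6 1.39
```

Run:
```python
from h import *
s=camera("scene")[190:265,300:400,::-1]; t=camera("top")[215:290,225:325,::-1]
g=lambda s:(255*(s/255.)**.6).astype(np.uint8)
cv2.imwrite("pics/c5.png",np.hstack([cv2.resize(g(x),(400,300),interpolation=2) for x in(s,t)]))
```

```text
(no output)
```

View pics/c5.png

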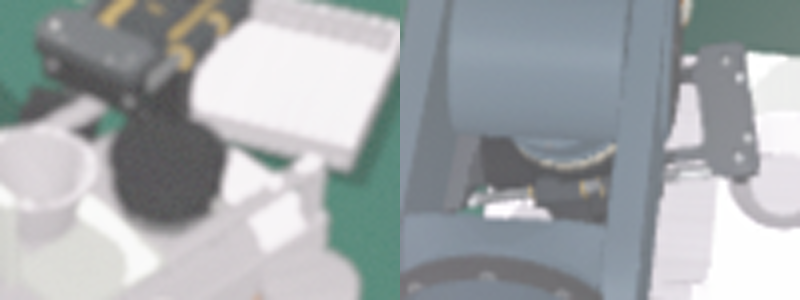

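Run:
```python
from h import *
def pr(n,X):
    i=camera_info(n); return cv2.projectPoints(np.array([X],float),i["rvec"],i["tvec"],i["camera_matrix"],None)[0].ravel().round(1)
print("flange diam",np.linalg.norm(atz("top",(259.1,257.4),.124)-atz("top",(290.2,257.4),.124)))
for X in((.5974,.0977,.138),(.5974,.0977,.16),(.593,.0985,.154),(.593,.0985,.126)): print(X,pr("scene",X),pr("top",X))
s=camera("scene")[195:255,305:385,::-1]
g=np.clip(255*((s-20.)/235).clip(0,1)**.45,0,255).astype(np.uint8)
cv2.imwrite("pics/c6.png",cv2.resize(g,(800,600),interpolation=2))
```

```text
flange diam 0.0781366257775739
(0.5974, 0.0977, 0.138) [342.  225.8] [274.6 255.1]
(0.5974, 0.0977, 0.16) [342.2 219.5] [273.8 253.7]
(0.593, 0.0985, 0.154) [341.2 220.3] [273.6 255.9]
(0.593, 0.0985, 0.126) [340.9 228.2] [274.6 257.6]
```

View pics/c6.png

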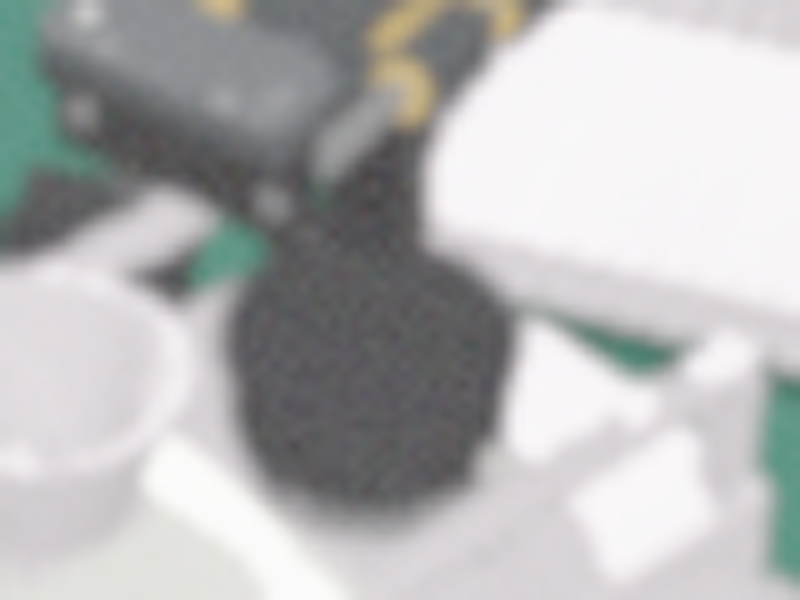

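```bash
python3 -m inch '[[[0.5,0,0,0,0]]]'; python3 -m inch '[[[-0.5,0,0,0,0]]]';  python3 -m inch '[[[-0.8,0,0,0,0]]]'; python3 -c "
from h import *
st()"
```

```text
time: 4.13
position: [0.5983, 0.0978, 0.1446]
tool_rot: [0.71, 0.054, -0.701, 0.047]
ft_force: [-0.0, 0.4, 0.9]
grip_width: 0.0005
time: 4.22
position: [0.5967, 0.0977, 0.1479]
tool_rot: [0.708, 0.054, -0.702, 0.047]
ft_force: [-0.2, 0.1, -1.0]
grip_width: 0.0002
time: 4.3
position: [0.5961, 0.0976, 0.1554]
tool_rot: [0.708, 0.054, -0.703, 0.047]
ft_force: [-0.3, 0.0, -0.3]
grip_width: 0.0004
t 4.30 pos [0.5961 0.0976 0.1554] jaw yaw -1.427 down [ 0.006  0.011 -1.   ] F [-0.3  0.  -0.3] w 0.0004 q6 1.39
```

Run:
```python
from h import *
def pr(n,X):
    i=camera_info(n); return cv2.projectPoints(np.array([X],float),i["rvec"],i["tvec"],i["camera_matrix"],None)[0].ravel().round(1)
for x,y in((.602,.049),(.586,.148)):
    for z in(.14,.16,.2): print(x,y,z,pr("scene",(x,y,z)))
print(robot.get_obs()["q"])
```

```text
0.602 0.049 0.14 [330.4 234.7]
0.602 0.049 0.16 [330.5 229. ]
0.602 0.049 0.2 [330.7 217.1]
0.586 0.148 0.14 [351.7 214.7]
0.586 0.148 0.16 [352. 209.]
0.586 0.148 0.2 [352.7 197.3]
[-0.02856207  0.55885544  1.54482919  0.01313257  1.03218806  1.3919466 ]
```

```bash
python3 -m inch '[[[-3,0,0,0,0.5],[-3,0,0,0,0.5],[0,0,0,0,0.5],[0,0,0,0,0.5],[0,0,0,0,0.5]]]'
python3 - <<'E'
from h import *
o,M=st()
s=camera("scene")[175:255,300:400,::-1].astype(float)
g=(255*((s-10)/245).clip(0,1)**.55).astype(np.uint8)
g=cv2.resize(g,(800,640),interpolation=2)
def pr(n,X):
    i=camera_info(n); return cv2.projectPoints(np.array([X],float),i["rvec"],i["tvec"],i["camera_matrix"],None)[0].ravel()
w=o["grip_width"]/2
for sg in(1,-1):
    X=o["position"]+M[:,0]*.011+sg*w*M[:,1]; p=(pr("scene",X)-[300,175]+.5)*8; cv2.circle(g,tuple(int(v) for v in p),3,(0,0,255),-1)
for X in((.5926,.0982,.154),):
    p=(pr("scene",X)-[300,175]+.5)*8; cv2.circle(g,tuple(int(v) for v in p),3,(255,0,0),-1)
cv2.imwrite("pics/c7.png",g[:600])
E
```

```text
time: 4.72
position: [0.5964, 0.0969, 0.2211]
tool_rot: [0.709, 0.054, -0.702, 0.047]
ft_force: [-0.5, 0.5, 0.2]
grip_width: 0.0261
t 4.72 pos [0.5964 0.0969 0.2211] jaw yaw -1.427 down [ 0.009  0.011 -1.   ] F [-0.5  0.5  0.2] w 0.0261 q6 1.39
```

View pics/c7.png

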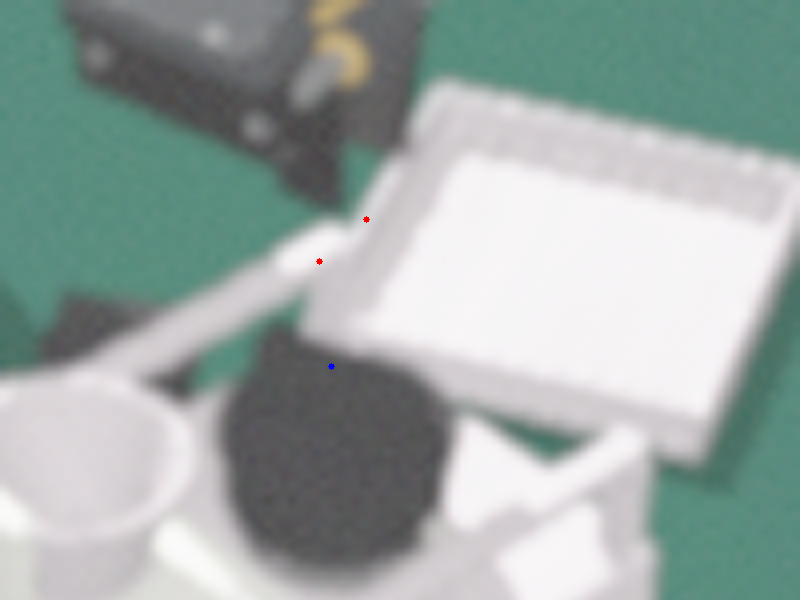

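The fingertips show about 8 px higher in the scene view than the reported TCP implies: tips at crop (320,205) and (385,150) against projected (319,261) and (366,219). I'll check this offset with the start pictures from both cameras, where the gripper is in clear view.

Run:
```python
from h import *
def pr(n,X):
    i=camera_info(n); return cv2.projectPoints(np.array([X],float),i["rvec"],i["tvec"],i["camera_matrix"],None)[0].ravel()
M=R.from_quat([-0.69294604,-0.14144498,0.69296377,-0.14007255]).as_matrix(); P=np.array([0.24372622,-0.57476929,0.20707442])
out=[]
for n in("scene","top"):
    c=pr(n,P); im=cv2.imread(f"pics/{n}0.png"); x0=int(np.clip(c[0]-40,0,560)); y0=int(np.clip(c[1]-35,0,380)); print(n,c,x0,y0)
    g=(255*((im[y0:y0+100,x0:x0+80].astype(float)-5)/250).clip(0,1)**.6).astype(np.uint8)
    g=cv2.resize(g,(400,500),interpolation=2)
    for sg in(1,-1):
        p=(pr(n,P+M[:,0]*.011+sg*.0435*M[:,1])-[x0,y0]+.5)*5; cv2.circle(g,tuple(int(v) for v in p),3,(0,0,255),-1); print(p)
    out.append(g)
cv2.imwrite("pics/c8.png",np.hstack(out))
```

```text
scene [ 17.66020557 268.42869464] 0 233
[ 20.48645394 264.6612408 ]
[178.40716412 132.38484799]
top [569.10765497 412.98028996] 529 377
[276.81003303 140.65178282]
[103.76971299 216.38201106]
```

View pics/c8.png

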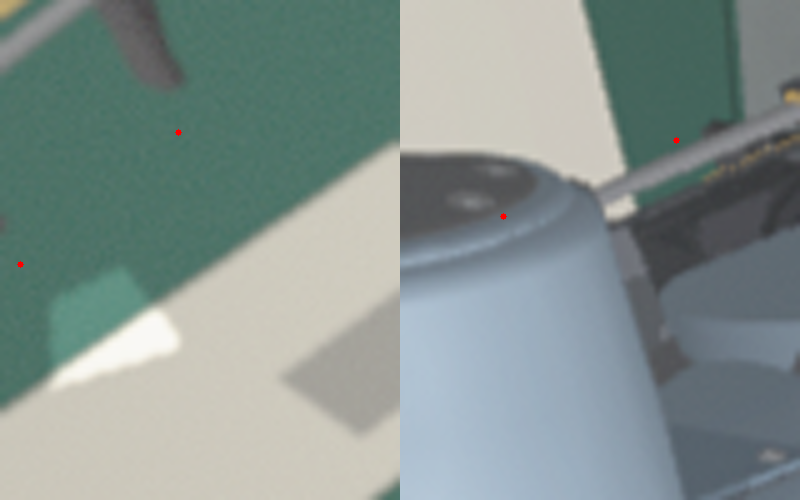

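Both views agree that the fingertips really sit about 25–35 mm higher than the reported TCP implies, with little lateral offset. That explains the empty close above the bar. I'll find the flange by touch instead: half open, straddling the bar, stepping down while I watch the force.

```bash
python3 -m inch '[[[3.5,0,0.3,0,0.5],[3,0,0,0,0.5],[0,0,0,0,0.5]]]'; for i in 1 2; do python3 -m inch '[[[1,0,0,0,0.5]]]'; done; python3 -c "
from h import *
st()"
```

```text
time: 5.02
position: [0.5945, 0.0972, 0.1546]
tool_rot: [0.709, 0.054, -0.701, 0.047]
ft_force: [-0.1, 0.1, -0.2]
grip_width: 0.042
time: 5.1
position: [0.5952, 0.0973, 0.1449]
tool_rot: [0.71, 0.054, -0.701, 0.047]
ft_force: [0.3, -0.1, -0.4]
grip_width: 0.0428
time: 5.18
position: [0.5947, 0.0974, 0.1339]
tool_rot: [0.709, 0.054, -0.701, 0.047]
ft_force: [-0.1, -0.5, -0.3]
grip_width: 0.0432
t 5.18 pos [0.5947 0.0974 0.1339] jaw yaw -1.427 down [ 0.01   0.011 -1.   ] F [-0.1 -0.5 -0.3] w 0.0432 q6 1.39
```

```bash
for i in 1 2 3; do python3 -m inch '[[[0.6,0,0,0,0.5]]]' | egrep 'pos|force'; done
```

```text
position: [0.5946, 0.0975, 0.127]
ft_force: [0.9, 0.8, 0.8]
position: [0.5949, 0.0976, 0.1207]
ft_force: [-0.6, 0.3, -0.4]
position: [0.5954, 0.0977, 0.1145]
ft_force: [0.0, -0.5, 0.1]
```

```bash
for i in 1 2 3; do python3 -m inch '[[[0.4,0,0,0,0.5]]]' | egrep 'pos|force'; done
```

```text
position: [0.5955, 0.0977, 0.1105]
ft_force: [-2.3, -0.4, 9.9]
position: [0.5955, 0.0976, 0.1074]
ft_force: [-3.2, 0.4, 10.3]
position: [0.5955, 0.0976, 0.1047]
ft_force: [-3.9, 0.3, 11.3]
```

Contact came at TCP z ≈ 0.111 with about 10 N, which is the spring, and the cap is now about 6.5 mm down. Next I close on the bar while keeping slight pressure.

```bash
python3 -m inch '[[[0.15,0,0,0,0.1],[0.1,0,0,0,0.1],[0.1,0,0,0,0.1],[0.1,0,0,0,0.1],[0.1,0,0,0,0.1],[0.1,0,0,0,0.1],[0.1,0,0,0,0.1]]]' 25; python3 -c "
from h import *
st()"
```

```text
time: 6.27
position: [0.5989, 0.0994, 0.1095]
tool_rot: [0.713, 0.055, -0.697, 0.047]
ft_force: [-2.3, -2.7, 6.0]
grip_width: 0.0159
t 6.27 pos [0.5989 0.0994 0.1095] jaw yaw -1.426 down [ 0.021  0.012 -1.   ] F [-2.3 -2.7  6. ] w 0.0159 q6 1.39
```

```bash
for i in 1 2 3; do python3 -m inch '[[[0.4,0,0.05,0,0.1]]]' 40 | egrep 'pos|force|wid'; done; python3 -c "
from h import *
st()"
```

```text
position: [0.599, 0.0993, 0.1078]
ft_force: [-2.8, -0.6, 10.5]
grip_width: 0.0157
position: [0.599, 0.0994, 0.106]
ft_force: [-3.8, -0.2, 11.6]
grip_width: 0.0156
position: [0.599, 0.0993, 0.1043]
ft_force: [-3.5, -0.3, 12.6]
grip_width: 0.0161
t 6.52 pos [0.599  0.0993 0.1043] jaw yaw -1.424 down [ 0.027  0.011 -1.   ] F [-3.5 -0.3 12.6] w 0.0161 q6 1.39
```

```bash
for i in 1 2 3; do python3 -m inch '[[[0.35,0,0,-0.1,0.1]]]' 40 | egrep 'pos|force|wid'; done; python3 -c "
from h import *
st()"
```

```text
position: [0.5994, 0.1, 0.1032]
ft_force: [-3.7, 3.2, 12.5]
grip_width: 0.0158
position: [0.5996, 0.1007, 0.1029]
ft_force: [-7.0, 1.3, 25.1]
grip_width: 0.0157
position: [0.5997, 0.1015, 0.103]
ft_force: [-6.3, 1.6, 20.7]
grip_width: 0.0155
t 6.77 pos [0.5997 0.1015 0.103 ] jaw yaw -1.115 down [ 0.03   0.014 -0.999] F [-6.3  1.6 20.7] w 0.0155 q6 1.08
```

```bash
for i in 1 2 3; do python3 -m inch '[[[0.22,0,0,-0.12,0.1]]]' 40 | egrep 'pos|force|wid'; done; python3 -c "
from h import *
st()"
```

```text
position: [0.5988, 0.1021, 0.1033]
ft_force: [-4.7, 0.1, 10.0]
grip_width: 0.0158
position: [0.5983, 0.1026, 0.1035]
ft_force: [-2.8, 0.3, 10.7]
grip_width: 0.0156
position: [0.5982, 0.103, 0.1036]
ft_force: [-2.5, 1.2, 10.8]
grip_width: 0.0156
t 7.02 pos [0.5982 0.103  0.1036] jaw yaw -0.739 down [ 0.029  0.016 -0.999] F [-2.5  1.2 10.8] w 0.0156 q6 0.70
```

Turned 0.685 rad. About 0.36 more gets to 60°.

```bash
for i in 1 2; do python3 -m inch '[[[0.25,0,0,-0.12,0.1]]]' 40 | egrep 'pos|force|wid'; done; python3 -m inch '[[[0.2,0,0,-0.1,0.1]]]'| egrep 'pos|force|wid'; python3 -c "
from h import *
o,M=st();print(o['moment'])"
```

```text
position: [0.5983, 0.1035, 0.1035]
ft_force: [-5.2, 0.9, 11.9]
grip_width: 0.0157
position: [0.5971, 0.1042, 0.1031]
ft_force: [-5.7, 1.0, 14.8]
grip_width: 0.016
position: [0.5961, 0.1048, 0.1031]
ft_force: [-4.2, -0.1, 11.3]
grip_width: 0.0158
t 7.27 pos [0.5961 0.1048 0.1031] jaw yaw -0.385 down [ 0.026  0.018 -0.999] F [-4.2 -0.1 11.3] w 0.0158 q6 0.35
[ 0.04231852  0.95862382 -0.13455522]
```

```bash
for i in 1 2 3 4 5; do python3 -m inch '[[[-0.5,0,0,0,0.1]]]' 40 | egrep 'pos|force'; done; python3 -c "
from h import *
o,M=st();print(o['moment'])"
```

```text
position: [0.5958, 0.1047, 0.1091]
ft_force: [0.3, -1.2, 4.2]
position: [0.5958, 0.1046, 0.1154]
ft_force: [-0.6, 0.5, 3.5]
position: [0.5958, 0.1046, 0.1213]
ft_force: [0.0, 0.4, -1.0]
position: [0.5959, 0.1045, 0.1268]
ft_force: [0.3, -0.3, -2.2]
position: [0.5957, 0.1045, 0.132]
ft_force: [0.5, -0.4, -1.9]
t 7.68 pos [0.5957 0.1045 0.132 ] jaw yaw -0.380 down [ 0.029  0.018 -0.999] F [ 0.5 -0.4 -1.9] w 0.0158 q6 0.35
[-0.04661926  0.00243396 -0.01489631]
```

The cap came free: the wrist now carries about 1.9 N, roughly its weight. I'm lifting it and carrying it to the tray.

```bash
python3 -m inch '[[[-2,0,0,0,0.1],[-3,0,0,0,0.1],[-3,0,0,0,0.1],[-1,0,0,0,0.1],[0,0,0,0,0.1]]]' 40 | egrep 'pos|force'; python3 -c "
from h import *
rows_to([.5055,.333,.2])"
```

```text
position: [0.5919, 0.1026, 0.2234]
ft_force: [0.1, 0.6, -2.0]
t 8.10 pos [0.5919 0.1026 0.2234] jaw yaw -0.381 down [ 0.024  0.018 -1.   ] F [ 0.1  0.6 -2. ] w 0.0158 q6 0.35
tool-frame cm [  2.56 -16.63 -18.11] dist 24.7
```

```bash
python3 -m inch '[[[0,-2.1,-2.3,0,0.1],[0,-2.1,-2.3,0,0.1],[0,-2.1,-2.3,0,0.1],[0.5,-2.1,-2.3,0,0.1],[0.5,-2.1,-2.3,0,0.1],[0.5,-2.1,-2.3,0,0.1],[0.5,-2.1,-2.3,0,0.1],[0,-1.5,-1.6,0,0.1]]]' 40 | egrep 'pos|force'; python3 -c "
from h import *
rows_to([.5055,.333,.05])"
```

```text
position: [0.5072, 0.3292, 0.197]
ft_force: [0.3, 0.1, -2.0]
t 8.77 pos [0.5072 0.3292 0.197 ] jaw yaw -0.395 down [ 0.02   0.013 -1.   ] F [ 0.3  0.1 -2. ] w 0.0157 q6 0.78
tool-frame cm [ 1.469e+01 -5.100e-01  1.000e-02] dist 14.7
```

```bash
python3 -m inch '[[[2.5,-0.5,0,0,0.1],[3,0,0,0,0.1],[3,0,0,0,0.1],[3,0,0,0,0.1],[2,0,0,0,0.1],[1,0,0,0,0.1],[0,0,0,0,0.1]]]' | egrep 'pos|force'
python3 - <<'E'
from h import *
rows_to([.5055,.333,.0225])
s=camera("scene")[165:240,320:420,::-1]; cv2.imwrite("pics/c9.png",cv2.resize(s,(800,600),interpolation=2))
E
```

```text
position: [0.499, 0.3405, 0.0396]
ft_force: [-0.6, 0.6, -1.1]
t 9.35 pos [0.499  0.3405 0.0396] jaw yaw -0.384 down [ 0.014  0.013 -1.   ] F [-0.6  0.6 -1.1] w 0.0156 q6 0.79
tool-frame cm [1.71 0.87 0.48] dist 2.0
```

View pics/c9.png

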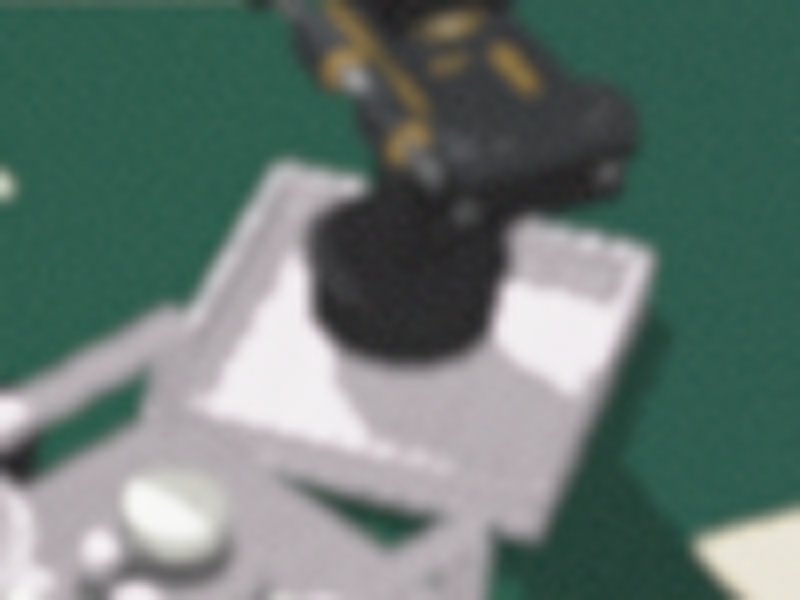

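View c9 shows the cap upright in the fingers over the tray. Its bottom is at about (405,330) and the tray centre at about (405,345). The open mouth is visible at (175,510). Now I lower it gently.

```bash
python3 -m inch '[[[0.5,0.8,0.4,0,0.1],[0.4,0,0,0,0.1]]]' | egrep 'pos|force'; for i in 1 2 3 ; do python3 -m inch '[[[0.25,0,0,0,0.1]]]' | egrep 'pos|force'; done
```

```text
position: [0.5074, 0.3343, 0.0329]
ft_force: [-0.2, 0.0, -1.6]
position: [0.5086, 0.3343, 0.0311]
ft_force: [0.0, 0.0, -1.8]
position: [0.5099, 0.3343, 0.0294]
ft_force: [-0.2, -0.3, -1.9]
position: [0.5108, 0.3344, 0.0277]
ft_force: [0.2, 0.3, -1.6]
```

```bash
for i in 1 2 3 4 ; do python3 -m inch '[[[0.28,-0.15,0.06,0,0.1]]]' | egrep 'pos|force'; done
```

```text
position: [0.5104, 0.3348, 0.0255]
ft_force: [1.4, 0.3, -2.8]
position: [0.5097, 0.335, 0.0233]
ft_force: [0.8, -1.0, 13.9]
position: [0.5099, 0.3351, 0.0231]
ft_force: [-0.7, -6.9, 28.6]
position: [0.5097, 0.3352, 0.0234]
ft_force: [-1.5, -3.7, 17.7]
```

It's on the floor at TCP z 0.023, as expected. I release, then lift off.

```bash
python3 -m inch '[[[0,0,0,0,0.5],[0,0,0,0,0.5],[0,0,0,0,0.5],[0,0,0,0,0.5],[0,0,0,0,0.5]]]' | egrep 'pos|force|wid'; python3 -m inch '[[[-1,0,0,0,0.5],[-2,0,0,0,0.5],[-3.5,0,0,0,0.5],[-4,0,0,0,0.5],[-4,0,0,0,0.5],[-4,0,0,0,0.5],[-4,0,0,0,0],[0,0,0,0,0]]]' ; python3 -c "
from h import *
rows_to([.575,-.12,.23],0.5)"
```

```text
position: [0.5108, 0.3362, 0.0264]
ft_force: [-0.0, -0.2, -0.0]
grip_width: 0.0397
time: 11.23
position: [0.4987, 0.3307, 0.2589]
tool_rot: [0.598, 0.395, -0.574, 0.396]
ft_force: [1.4, 0.5, 0.8]
grip_width: 0.036
t 11.23 pos [0.4987 0.3307 0.2589] jaw yaw -0.384 down [ 0.029  0.017 -0.999] F [1.4 0.5 0.8] w 0.0360 q6 0.78
tool-frame cm [ 2.33 23.88 39.01] dist 45.8
turn about tool x (mod pi) [np.float64(2.258), np.float64(-0.884), np.float64(-4.025), np.float64(-7.167)]
```

```bash
python3 -m inch '[[[0,2,3.2,0,0],[0,2,3.2,0,0],[0,2,3.2,0,0],[0,2,3.2,0,0],[0,2,3.2,0,0],[0,2,3.2,0,0],[0,2,3.2,0,0],[0,2,3.2,0,0]]]' 20| egrep 'pos|force';  python3 -m inch '[[[0,2,3.2,0,0],[0,2,3.2,0,0],[0,2,3.2,0,0],[0,2,3.2,0,0],[0,0,0,-0.11,0],[0,0,0,-0.11,0],[0,0,0,-0.1,0],[0,0,0,0,0]]]'
python3 - <<'E'
from h import *
rows_to([.58,-.115,.15],-.07)
cv2.imwrite("pics/s10.png",camera("scene")[:,:,::-1])
E
```

```text
position: [0.5542, 0.0328, 0.263]
ft_force: [1.4, -0.4, -0.2]
time: 12.57
position: [0.5832, -0.1345, 0.2608]
tool_rot: [0.528, 0.483, -0.493, 0.495]
ft_force: [-1.2, 0.3, 0.9]
grip_width: 0.0008
t 12.57 pos [ 0.5832 -0.1345  0.2608] jaw yaw -0.045 down [ 0.047  0.022 -0.999] F [-1.2  0.3  0.9] w 0.0008 q6 -0.40
tool-frame cm [11.09 -0.92 -1.67] dist 11.3
turn about tool x (mod pi) [np.float64(3.166), np.float64(0.025), np.float64(-3.117), np.float64(-6.258)]
```

```bash
python3 -m inch '[[[3,0,0,0,0],[3,-0.2,0,0,0],[3,-0.2,0,0,0],[1.5,-0.2,0,0,0],[0.4,0,0,0,0]]]'| egrep 'pos|force'; python3 -m inch '[[[0,0,-2,0,0]]]'| egrep 'pos|force';python3 -m inch '[[[0,0,-2,0,0]]]'| egrep 'pos|force'; python3 -c "
from h import *
rows_to([.58,-.07,.15],-.07)"
```

```text
position: [0.5861, -0.1312, 0.1528]
ft_force: [-0.3, -0.0, -0.1]
position: [0.587, -0.1132, 0.1519]
ft_force: [0.2, 0.9, 0.5]
position: [0.588, -0.0929, 0.152]
ft_force: [0.3, -0.1, -1.1]
t 13.20 pos [ 0.588  -0.0929  0.152 ] jaw yaw -0.069 down [ 0.056  0.017 -0.998] F [ 0.3 -0.1 -1.1] w 0.0006 q6 -0.32
tool-frame cm [ 0.19 -0.96 -2.23] dist 2.4
turn about tool x (mod pi) [np.float64(3.143), np.float64(0.001), np.float64(-3.14), np.float64(-6.282)]
```

```bash
for i in 1 2 3 4; do python3 -m inch '[[[0,-0.1,-1.2,0,0]]]'| egrep 'pos|force'; done
```

```text
position: [0.588, -0.0794, 0.1525]
ft_force: [0.6, -0.4, -0.5]
position: [0.5883, -0.067, 0.1534]
ft_force: [0.1, -1.3, -0.7]
position: [0.5888, -0.0545, 0.1543]
ft_force: [0.5, -2.7, -1.3]
position: [0.5892, -0.042, 0.1551]
ft_force: [0.0, -1.3, -0.7]
```

```bash
for i in 1 2 3 4 5; do python3 -m inch '[[[0,-0.05,-1.3,0,0]]]'| egrep 'pos|force'; done
```

```text
position: [0.5898, -0.0285, 0.1559]
ft_force: [0.0, -1.7, -1.2]
position: [0.5905, -0.0148, 0.1566]
ft_force: [0.7, -1.1, -0.9]
position: [0.5911, -0.0011, 0.1572]
ft_force: [0.4, -1.7, -1.2]
position: [0.5917, 0.0127, 0.1578]
ft_force: [0.3, -2.2, -1.6]
position: [0.5923, 0.0264, 0.1584]
ft_force: [-0.1, -2.0, -1.7]
```

```bash
for i in 1 2 3 4; do python3 -m inch '[[[0.2,0,-0.7,0,0]]]'| egrep 'pos|force'; done
```

```text
position: [0.5926, 0.029, 0.1584]
ft_force: [-6.5, -21.5, 12.4]
position: [0.5934, 0.0347, 0.1578]
ft_force: [-0.1, -3.3, 1.9]
position: [0.5943, 0.0411, 0.157]
ft_force: [-2.7, -19.2, 12.6]
position: [0.5944, 0.0409, 0.1572]
ft_force: [-11.0, -40.2, 17.4]
```

The force peaked at the roller, dropped, then rose against a hard stop at y = 0.041. I back off, rise clear and check.

```bash
python3 -m inch '[[[0,0,2,0,0],[0,0,3,0,0],[0,0,2,0,0],[-3,0,0,0,0],[-4,0,0,0,0],[-4,0,3,0,0],[0,0,4,0,0],[0,0,4,0,0]]]'| egrep 'pos|force'; python3 -m inch '[[[0,2,3.2,0,0],[0,2,3.2,0,0],[0,2,3.2,0,0],[0,2,3.2,0,0],[-2,0,3.5,0,0],[-2,0,3.5,0,0],[0,0,3.5,0,0],[0,0,0,0,0]]]'| egrep 'pos|force'
python3 - <<'E'
from h import *
t=camera("top")[:,:,::-1];s=camera("scene")[:,:,::-1]
cv2.imwrite("pics/t11.png",t);cv2.imwrite("pics/s11.png",s)
o=np.zeros((600,800,3),np.uint8)
o[:,:400]=cv2.resize(t[145:355,150:290],(400,600),interpolation=2)
o[:300,400:]=cv2.resize(t[215:320,240:380],(400,300),interpolation=2)
o[300:,400:]=cv2.resize(s[180:330,230:430],(400,300),interpolation=2)
cv2.imwrite("pics/c11.png",o); st()
E
```

```text
position: [0.5771, -0.1246, 0.272]
ft_force: [-0.1, 0.3, -0.7]
position: [0.6464, -0.3686, 0.3255]
ft_force: [0.3, -0.2, -0.6]
t 15.72 pos [ 0.6471 -0.3626  0.3259] jaw yaw -0.047 down [ 0.075 -0.011 -0.997] F [ 0.6  0.5 -0.9] w 0.0004 q6 -0.63
```

View pics/c11.png

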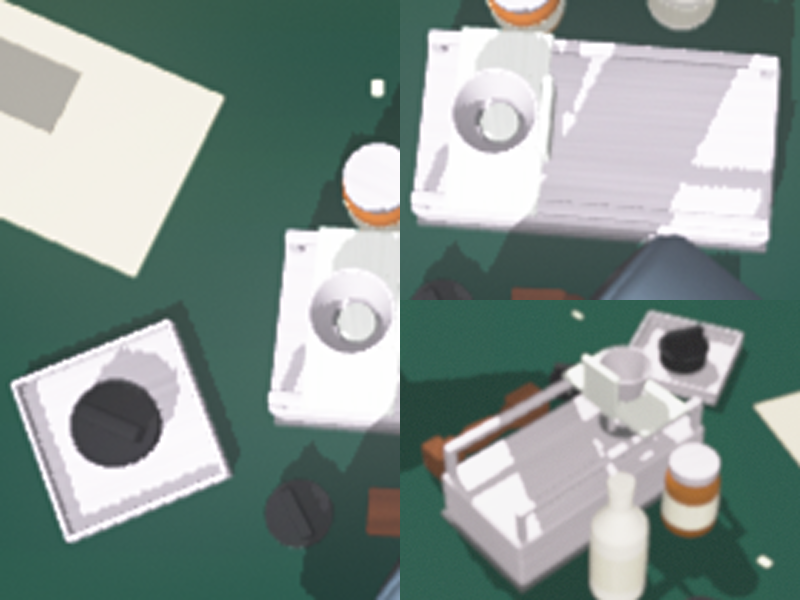

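The final view shows the cap upright at (117,423), near the tray's centre at about (122,432), and the funnel over the neck. Jar, bottle and leg haven't moved. I'll do one numeric check and then hand in.

Run:
```python
from h import *
a=atz("top",(291.4,255.0),.2);b=atz("top",C1(649,148),.2);n=np.array([.593,.0985,.2]);y=np.array([.07,.9976,0])
print("tab now",a,"travel",(a-b)@y,"neck-tab along y",(n-a)@y,"(home .044)")
c=atz("top",(150+117/2.857,145+423/2.857),.037); print("cap-tray",c-[.503,.327,.037])
robot.hand_in()
```

```text
tab now [0.58872577 0.05221638 0.2       ] travel 0.11339915778565707 neck-tab along y 0.04647173867572837 (home .044)
cap-tray [ 4.14692411e-03 -1.13338353e-03 -7.63278329e-17]
the job is handed in; nothing more can be done
```

The job is done and handed in at about 16 s of the 58 s allowed; no verdict is reported.

**What I did**
- **Cap:** I pressed it down with about 10–13 N, peaking near 25 N, and turned it 59.5° anticlockwise. It lifted off freely and I set it down in the tray. The set-down force peaked near 29 N just before I let go.
- **Carriage:** I pushed it past the roller to a hard stop, with up to 40 N at the fingers. I then backed the arm off clear of everything.

**Last checks**
- **Cap:** it stands upright, about 4 mm in x and 1 mm in y from the tray's centre.
- **Carriage:** the tab has moved 113 mm and is 46 mm from the neck axis, against a nominal 44 mm. The camera is only good to about 2 mm, so this alone doesn't settle the 3 mm limit. The roller peak followed by the hard stop is the better evidence that it is home.
- **Bystanders:** the jar, bottle and leg look unmoved. I didn't look at the wooden rest in the last picture; the arm stayed well away from it.

**What disagreed:** the fingertips really stood about 25 mm higher than the stated tool geometry implies. My first grip closed on air above the bar, and I then found the flange by touch. The cap's bar also measured about 1 cm lower by two views than the text says.

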